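# Read the box label with the wand and put the wand back nose up

### The arm

A 6-joint arm with a two-finger parallel gripper is mounted at the origin on the work surface. World frame = base frame: x ahead of the robot, y to its left, z up, the work surface at z = 0. Lengths are in mm, angles in rad, forces in N, time in s.
With the tool pointing down it reaches from about 350 to 875 mm from the base axis. Payload 4.2 kg.
Tool frame: the origin (TCP) lies midway between the tips of the shut fingers; the grasp point (between the pads) lies 19 mm behind it (arm.tcp_to_grasp is the distance from the TCP to the grasp point, in mm); z points along the fingers, y is the line along which they close (so a half turn about z gives the same grasp; the last joint's range is limited). The gripper opens to 85 mm and grips with 20 to 120 N. Pads are 22 mm wide; open, the fingers measure 114 mm over their backs; the gripper's body (76 mm by 85 mm) begins 54 mm behind the grasp point. The pads swing forward as they close: fully open they stand 13 mm farther back than shut.
Start: joints at [-0.87, 0.385, 0.008, 0, -1.194, -0.259], TCP at [267.241, -564.961, 231.312] pointing down, gripper open.
Joint ranges: [-3.14, 3.14], [-1.21, 2.06], [-1.07, 1.41], [-3.16, 2.05], [-2.99, -0.16], [-3.1, 3.1]. Speed limits (rad/s): [2.79, 2.79, 3.14, 3.14, 3.14, 3.14].

### API

Orientations are given as a unit quaternion [x, y, z, w].
In Python, from bench import arm, imaging, job, models gives the robot as it stands.
- The arm moves only by the tool arm_command, never from a script. Its argument "rows" is a list of rows, each an object with "grip": the opening, from 0 (shut) to 1 (fully open); "linear": the shift along the tool's x, y, z in mm, a list of three; "rot": the turn, a rotation vector about the tool's x, y, z in rad, a list of three. In form: [{"grip": grip, "linear": [tx, ty, tz], "rot": [rx, ry, rz]}, ...]. A call has 1 to 10 rows; each row is the pose to reach, as a shift and turn from the pose commanded when the call began, along the tool's axes at that moment; what a row does not reach only later rows make up. A row lasts 1/8 s, in which the tool goes at most 62.5 mm and 10.7 degrees, less where a joint would pass 70% of its speed; a pose out of reach is approached as far as the arm can. A call with a gripper value outside its range is refused whole. The fingers move at their own pace and stop on an object; the grip force is fixed at half the most. Time passes only in rows, so rows that repeat a pose let the fingers close. It gives the time, the measured TCP pose, the force, the opening and the grip force at its end, in the units of the state.
- arm.read_state(): the state, without advancing time (a new reading comes with each control period).
- imaging.get_image(name): name is "side" or "top" or "wrist"; returns a dict with "frame" (480x640x3 uint8, red, green, blue), "fx", "fy", "cx", "cy" (pixels), "k1" (the pictures are not rectified: a ray, as slopes to the right and down, at radius r is drawn at 1 + k1 r^2 times it, then the intrinsics apply), "extrinsics" (4x4, takes a point from world to camera coordinates); the wrist camera has in their place "T_tool_cam" (4x4, takes a point from camera to tool coordinates, whose origin is the TCP and whose axes are the flange's). Camera axes: x right, y down, z forward; pixel columns grow to the right and rows downward; lengths in mm; the calibration is good to about 2 mm. A picture is of the moment at which its call begins: read the wrist's pose just before it. There is no depth.
- job.job_done(): hands the job in; it is judged then, once.
Trained networks look in a picture, given as the dict that the camera call returned (one of the last four; its "shot" number tells which), for a name from the list of things; names that differ only in an ending like _2 or _b are one class to them, and where a whole thing is asked for, a point or a joint stands for the part that bears it (a point fixed in the world has none). Each returns a list of dicts, best first, with "score" (0 to 1); they miss things now and then, are a little off and sometimes report something else, mostly with a low value. They report only what shows in the picture. A call takes as long as a camera call.
- models.spot_in(picture, query): "rect" ([left, top, right, bottom] in pixels, round what is visible of it).
- models.tip_of(picture, query): "pixel" ([column, row] in pixels: a listed point, or the origin of a listed thing).
The state is a dict: "clock": time; "joints": joint angles; "joint_vel": joint speeds; "joint_efforts": joint torques, N m; "position": TCP position; "ee_rot": TCP orientation; "contact_force": force on the tool from outside, world axes, zero at the start; "wrist_torque": the same for the moment, N m; "gripper_width": finger opening in mm; "grasp_force": force on a finger pad.
Only numpy, scipy, OpenCV 4.12 (cv2) and the standard library are available. Lean on these libraries where they do the work, as an engineer would, in place of code of your own. Each camera call takes 0.05 s, during which the arm holds its last target. There are 200 camera calls.

### The job

Take the reading wand out of its sloping holder, aim its sprung nose squarely at the middle of the bar label sunk in the component box's front and press it there gently, keeping it steady for about two seconds. Then turn the wand end for end and slide it handle-first all the way back into the holder, so that the nose is left pointing up and out. Press only lightly on the label, and do not shift the solder spool, the flux jar or the tile.

Things in the scene. Friction and masses are not known exactly. Their poses are not given: they have to be found in the camera images.
- wand: Black reading wand 180 mm long: square 22 x 22 mm handle 152 mm long, 10 mm cone, then the nose pin. 0.10 to 0.16 kg. Origin at mid-length on its axis (on the handle, a good place to grip; centre of mass 10 mm nearer the handle end). +x points to the nose. It starts nose-down in the sleeve: its x opposite to the sleeve's x, its z the same as the sleeve's.
- nose_tip (a point): Centre of the end of the wand's steel nose pin (10 mm in diameter, 18 mm out of the cone), 90 mm from the wand's origin. The pin is a spring plunger: it starts to give at 1.5 N, takes 0.7 N more per mm and bottoms at 8 mm (7 N).
- handle_end (a point): Centre of the wand's flat handle end, 90 mm from the wand's origin.
- sleeve: Fixed grey sheet-steel sleeve that holds the wand. Origin: where the axis of a wand lying home meets the inner end stop, 45 mm above the shelf. +x runs out of the mouth, 35 degrees above level, roughly to the robot's right; y level; z square to the floor, up. Inside y -17 to +17, floor z -11, roof z +23 mm; stop at x = 0; walls 3 mm.
- sleeve_mouth (a point): Middle of the sleeve's mouth, on the resting wand's axis, 57 mm from the stop. Beyond it only a floor tongue 14 mm wide and 3 mm thick runs on to 113 mm from the stop, with a 10 mm wide leg below it: fingers can straddle the tongue beside the wand.
- label_frame: Fixed sloping front of the component box, 130 wide (y) x 84 mm (z, up the slope), with a window 50 wide x 40 mm high. Origin: window centre in the front plane, 75 mm above the shelf; +x is the outward normal, roughly to the robot's right, 35 degrees above level; y level. Press on it with 1 to 8 N; over 12 N fails. The wand's x then points against this x.
- box: Clear component box with a sliding door on top, fixed. Origin on the shelf, 20 mm in front of the point below the window centre; the box is 150 mm wide (y), 114 mm high, and reaches 173 mm from its origin towards its own -x. The white label with dark bars lies inside the front's window, parallel to the front, 3 to 16 mm behind the front plane: this depth differs each time and is not measured, feel for it.
- spool: Loose metal solder spool, upright, 60 mm in diameter, 42 mm high; origin at the centre of its underside. Leave alone.
- flux_jar: Loose closed jar, 44 mm in diameter, 45 mm high; origin at the centre of its underside. Leave alone.
- tile: Loose white ceramic tile 100 x 100 x 8 mm; origin at the centre of its underside. Leave alone.
- station: Black soldering station 130 x 110 x 95 mm high, fixed at the left edge of the work; origin at the centre of its underside. Obstacle only.
- iron_stand: Soldering iron in a coiled steel holder, fixed at the right edge of the work; about 190 x 80 mm, 160 mm high at the iron's handle, which points up along the stand's +x; origin at the centre of its underside. Obstacle only.

How it is judged (in metres and radians):
On the way:
1. the held wand's nose presses the label gently (1 to 8 N), within 10 mm of the window's middle, square to it within 9 degrees, and steady, for 1.2 s (y of nose_tip in the frame of label_frame between -0.01 and 0.01 m and z of nose_tip in the frame of label_frame between -0.01 and 0.01 m and x of nose_tip in the frame of label_frame below 0 m and x of handle_end in the frame of label_frame above 0.1 m and angle between the x axis of wand and the x axis of label_frame, either way round below 0.157 rad and contact force between wand and label_frame between 1 and 8 N and contact force between the fingers and wand above 1 N and linear speed of wand below 0.01 m/s and angular speed of wand below 0.1 rad/s), for 1.2 s.
At the end, for the whole second after the job is handed in: The wand lies at rest in the sleeve, handle end within 12 mm of the inner stop, its axis within 11 degrees of the sleeve's, nose pointing up and out (x of handle_end in the frame of sleeve between -0.005 and 0.012 m and x of nose_tip in the frame of sleeve above 0.15 m and y of handle_end in the frame of sleeve between -0.012 and 0.012 m and angle between the x axis of wand and the x axis of sleeve, either way round below 0.2 rad and linear speed of wand below 0.01 m/s and angular speed of wand below 0.1 rad/s); the robot touches nothing.
It fails at once if the box front is pressed with more than 12 N (contact force between wand and label_frame above 12 N).
It fails at once if the spool, the jar or the tile is shifted by more than 15 mm (distance of any of spool, flux_jar, tile from where it was at the start of the episode above 0.015 m).
It also fails if it takes over 62 s, if anything falls off the work surface, if the arm or the gripper's body presses on something with over 40 N, if the wrist force passes 120 N, or if a joint passes its speed limit or range.

## Working session

There is one attempt and no reset: what is moved stays moved. The work goes in short steps, Python scripts to look and compute and a tool call to move; the robot and the scene stay as the last step left them, time stands still between calls to the robot, and variables do not carry over. Pictures are saved under pics/ and viewed, at most 10 in all, crops included, and the job is handed in when it is done.

Besides the shell and the picture viewer there is one more tool, called after "Call:" as name(argument=value, ...) on one line, values as JSON. arm_command: Moves the arm, as the interface text tells. Its arguments: {"type":"object","properties":{"rows":{"type":"array"}},"required":["rows"]}

```bash
ls; mkdir -p pics
cat > h.py <<'E'
import numpy as np, cv2
from scipy.spatial.transform import Rotation as R
from bench import arm, imaging, job, models
def ray(p,px):
    K=np.array([[p['fx'],0,p['cx']],[0,p['fy'],p['cy']],[0,0,1.]])
    u=cv2.undistortPoints(np.array([[px]],float),K,np.array([p['k1'],0,0,0.]))[0,0]
    E=np.array(p['extrinsics']) if 'extrinsics' in p else p['E']
    Rt=E[:3,:3];o=-Rt.T@E[:3,3];d=Rt.T@np.array([u[0],u[1],1]);return o,d/np.linalg.norm(d)
def plane(p,px,z):
    o,d=ray(p,px);return o+d*(z-o[2])/d[2]
def tri(a,b):
    A=np.zeros((3,3));c=np.zeros(3)
    for o,d in(a,b):
        P=np.eye(3)-np.outer(d,d);A+=P;c+=P@o
    x=np.linalg.solve(A,c);return x,[np.linalg.norm((np.eye(3)-np.outer(d,d))@(x-o)) for o,d in(a,b)]
def proj(p,X):
    K=np.array([[p['fx'],0,p['cx']],[0,p['fy'],p['cy']],[0,0,1.]])
    E=np.array(p['extrinsics']) if 'extrinsics' in p else p['E']
    return cv2.projectPoints(np.array(X,float).reshape(-1,1,3),cv2.Rodrigues(E[:3,:3])[0],E[:3,3],K,np.array([p['k1'],0,0,0.]))[0][:,0]
def wrist():
    s=arm.read_state();p=imaging.get_image('wrist')
    T=np.eye(4);T[:3,:3]=R.from_quat(s['ee_rot']).as_matrix();T[:3,3]=s['position']
    p['E']=np.linalg.inv(T@np.array(p['T_tool_cam']));return p
def save(p,n): cv2.imwrite(f'pics/{n}.png',cv2.cvtColor(p['frame'],cv2.COLOR_RGB2BGR))
E
python3 - <<'E'
from h import *
np.set_printoptions(precision=1,suppress=True)
s=arm.read_state();print(s)
P={n:imaging.get_image(n) for n in('side','top')}
for n in P: save(P[n],n); print(n,np.array(P[n]['extrinsics']))
for q in 'wand nose_tip handle_end sleeve sleeve_mouth label_frame box spool flux_jar tile station iron_stand'.split():
    for n in P:
        r=models.tip_of(P[n],q)[:2];b=models.spot_in(P[n],q)[:1] 
        print(q,n,[(np.round(x['pixel'],1).tolist(),round(x['score'],2)) for x in r],[(np.round(x['rect']).tolist(),round(x['score'],2)) for x in b])
    try:
        x,e=tri(*[ray(P[n],models.tip_of(P[n],q)[0]['pixel']) for n in P]);print('   ',x,np.round(e,1))
    except Exception as ex: print('  ',ex)
print(arm.read_state()['clock'])
E
```

```text
pics
{'clock': 0.0, 'joints': array([-0.9,  0.4,  0. , -0. , -1.2, -0.3]), 'joint_vel': array([-0.,  0.,  0., -0., -0.,  0.]), 'joint_efforts': array([  0. , -39.2,  18.8,   4.2,  -0. ,   0. ]), 'position': array([ 267. , -564.5,  230.2]), 'ee_rot': array([-0.2,  1. ,  0. , -0. ]), 'contact_force': array([ 0.5,  0.4, -0.3]), 'wrist_torque': array([ 0., -0.,  0.]), 'grasp_force': 0.0, 'gripper_width': 85.23837515050351}
side [[  -0.9   -0.4    0.   581.8]
 [  -0.2    0.6   -0.8  218.2]
 [   0.3   -0.7   -0.6 1138.8]
 [   0.     0.     0.     1. ]]
top [[   0.    -1.    -0.     2.3]
 [  -1.    -0.    -0.2  591.9]
 [   0.2    0.    -1.  1252.3]
 [   0.     0.     0.     1. ]]
wand side [([366.9, 203.3], 0.95)] [([358.0, 180.0, 390.0, 212.0], 0.62)]
wand top [([425.5, 246.6], 0.9)] [([409.0, 236.0, 461.0, 272.0], 0.71)]
    [ 554.5 -235.8   93. ] [3.7 3.7]
nose_tip side [] []
nose_tip top [] []
   list index out of range
handle_end side [([388.7, 181.1], 0.67)] [([357.0, 179.0, 394.0, 208.0], 0.57)]
handle_end top [([460.2, 263.8], 0.81)] [([409.0, 236.0, 461.0, 271.0], 0.96)]
    [ 508.
[... 1098 characters left out ...]
 290.0, 279.0], 0.71)]
flux_jar top [([297.2, 196.1], 0.52)] [([291.0, 182.0, 306.0, 202.0], 0.65)]
    [699.9  66.4  -8. ] [2.7 2.7]
tile side [([301.5, 234.7], 0.7)] [([281.0, 223.0, 322.0, 248.0], 0.94)]
tile top [([374.0, 192.1], 0.6)] [([354.0, 173.0, 393.0, 208.0], 0.64)]
    [ 718.1 -125.4   -1. ] [6. 6.]
station side [([272.8, 413.4], 0.82)] [([229.0, 363.0, 309.0, 442.0], 0.78)]
station top [([141.9, 259.1], 0.78)] [([103.0, 224.0, 161.0, 285.0], 0.83)]
    [541.2 457.9 -12.1] [1.2 1.2]
iron_stand side [([401.6, 193.8], 0.7)] [([371.0, 144.0, 419.0, 203.0], 0.63)]
iron_stand top [([503.7, 279.3], 0.94)] [([487.0, 218.0, 538.0, 300.0], 0.93)]
    [ 485.2 -438.7   25.5] [4.1 4.1]
3.65
```

View pics/side.png

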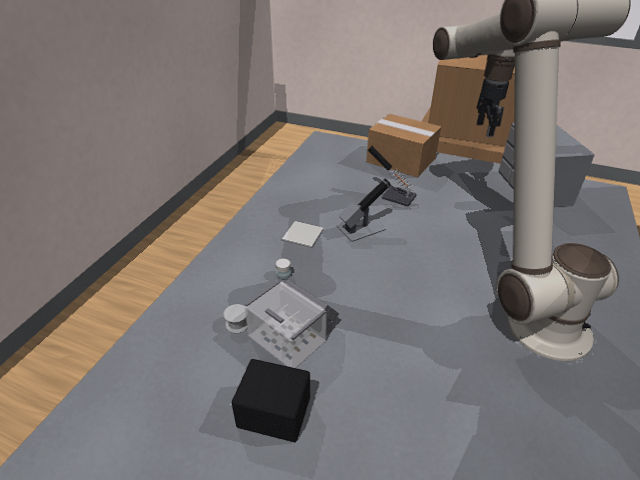

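View pics/top.png

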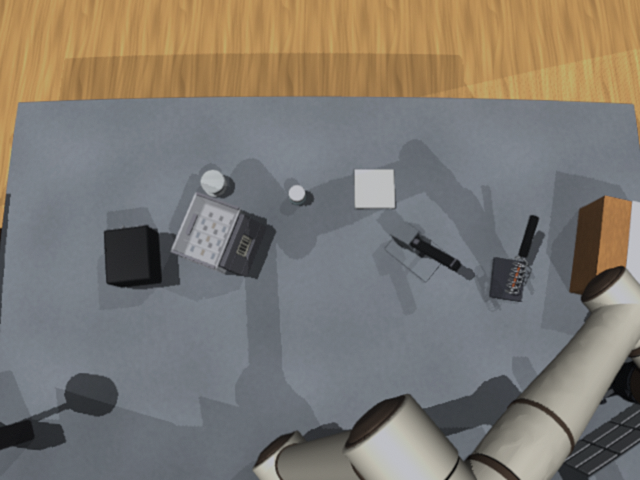

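```bash
cat >> h.py <<'E'
c35,s35=np.cos(np.radians(35)),np.sin(np.radians(35))
def frame(yaw):  # columns x,y,z of sloping frame; yaw of x's horizontal part
    h=np.array([np.cos(yaw),np.sin(yaw),0]);up=np.array([0,0,1.])
    x=c35*h+s35*up;y=np.cross(up,h);return np.stack([x,y,np.cross(x,y)],1)
def move(pos,Rt,s=None):  # shift in tool axes + rotvec from measured pose
    s=s or arm.read_state();R0=R.from_quat(s['ee_rot'])
    l=R0.inv().apply(np.array(pos)-s['position']);r=(R0.inv()*R.from_matrix(Rt)).as_rotvec()
    print('linear',l.round(1).tolist(),'rot',r.round(4).tolist(),'deg',np.degrees(np.linalg.norm(r)).round(1))
E
python3 - <<'E'
from h import *
np.set_printoptions(precision=3,suppress=True)
P={n:imaging.get_image(n) for n in('side','top')}
px={'sleeve':[(346.1,220.4),(398.4,232.9),45],'wand':[(366.9,203.3),(425.5,246.6),96.6],'handle':[(388.7,181.1),(460.2,263.8),148.2],
'label':[(311.1,297.2),(246,245.9),75],'box':[(317.5,313.7),(254.9,251.1),0]}
for k,(a,b,z) in px.items(): print(k,plane(P['side'],a,z),plane(P['top'],b,z))
w=wrist();print(np.array(w['T_tool_cam']),w['fx'])
s=arm.read_state();print(s['joints'],s['position'],s['ee_rot'],R.from_quat(s['ee_rot']).as_matrix(),arm.tcp_to_grasp)
F=frame(np.radians(-115));Rt=np.stack([np.cross(-F[:,1],-F[:,2]),-F[:,1],-F[:,2]],1)
move(np.array([553,-240,97])+F[:,2]*130,Rt)
E
```

```text
sleeve [ 600.637 -190.062   45.   ] [ 599.165 -179.76    45.   ]
wand [ 549.408 -230.382   96.6  ] [ 557.696 -234.7     96.6  ]
handle [ 503.729 -298.387  148.2  ] [ 511.231 -301.135  148.2  ]
label [564.466 187.915  75.   ] [561.068 180.858  75.   ]
box [554.984 167.706  -0.   ] [560.367 169.278   0.   ]
[[   0.      -0.947   -0.321   82.766]
 [   1.       0.       0.      -0.151]
 [  -0.      -0.321    0.947 -142.076]
 [   0.       0.       0.       1.   ]] 358.30541469727194
[-0.87   0.385  0.008  0.    -1.194 -0.259] [ 267.244 -564.957  231.3  ] [-0.219  0.976  0.    -0.   ] [[-0.904 -0.428 -0.   ]
 [-0.428  0.904  0.   ]
 [ 0.     0.    -1.   ]] 18.700000000000003
linear [-454.7, 219.2, 27.8] rot [0.2115, 0.5859, -0.6706] deg 52.4
```

Run:
```python
from h import *
F=frame(np.radians(-126));Rt=np.stack([np.cross(-F[:,1],-F[:,2]),-F[:,1],-F[:,2]],1)
move(np.array([554,-236,97])+F[:,2]*130,Rt)
```

```text
linear [-465.3, 210.5, 27.8] rot [0.1529, 0.5979, -0.4848] deg 45.0
```

Call:
arm_command(rows=[{"grip":1,"linear":[-40,20,-45],"rot":[0,0,0]},{"grip":1,"linear":[-90,42,-50],"rot":[0.02,0.08,-0.06]},{"grip":1,"linear":[-145,65,-50],"rot":[0.03,0.15,-0.12]},{"grip":1,"linear":[-200,90,-50],"rot":[0.05,0.22,-0.18]},{"grip":1,"linear":[-255,115,-50],"rot":[0.08,0.3,-0.25]},{"grip":1,"linear":[-310,140,-40],"rot":[0.1,0.4,-0.32]},{"grip":1,"linear":[-365,165,-20],"rot":[0.12,0.5,-0.4]},{"grip":1,"linear":[-420,190,5],"rot":[0.15,0.6,-0.48]},{"grip":1,"linear":[-465,210,28],"rot":[0.153,0.598,-0.485]},{"grip":1,"linear":[-465,210,28],"rot":[0.153,0.598,-0.485]}])

```text
clock: 5.05
position: [599.4, -173.1, 199.8]
ee_rot: [-0.435, 0.848, -0.136, -0.27]
contact_force: [0.1, 0.1, 0.1]
gripper_width: 85.4
grasp_force: 0.0
```

Call:
arm_command(rows=[{"grip":1,"linear":[0,0,0],"rot":[0,0,0]}])

```text
clock: 5.18
position: [597.8, -176.4, 203.4]
ee_rot: [-0.433, 0.85, -0.137, -0.268]
contact_force: [1.0, -0.5, -0.9]
gripper_width: 85.3
grasp_force: 0.0
```

Run:
```python
from h import *
np.set_printoptions(precision=3,suppress=True)
s=arm.read_state();print(s['clock'],s['joints'],s['position'],R.from_quat(s['ee_rot']).as_matrix())
w=wrist();save(w,'w1')
for q,z in (('wand',96.6),('handle_end',148.2),('sleeve',45),('sleeve_mouth',77.7)):
    for r in models.tip_of(w,q)[:2]: print(q,np.round(r['pixel'],1),round(r['score'],2),plane(w,r['pixel'],z))
```

```text
5.175 [ 0.155  0.564 -0.054  0.424 -1.426 -0.948] [ 597.769 -176.414  203.409] [[-0.481 -0.809 -0.337]
 [-0.663  0.588 -0.464]
 [ 0.574  0.    -0.819]]
wand [325.2 230.2] 0.74 [ 554.782 -235.109   96.6  ]
wand [324.1 265.8] 0.68 [ 572.4   -212.298   96.6  ]
handle_end [330.1 110.1] 0.89 [ 508.363 -293.199  148.2  ]
sleeve_mouth [322.6 266.1] 0.85 [ 571.187 -216.104   77.7  ]
sleeve_mouth [320.4 326.7] 0.27 [ 601.225 -177.547   77.7  ]
```

View pics/w1.png

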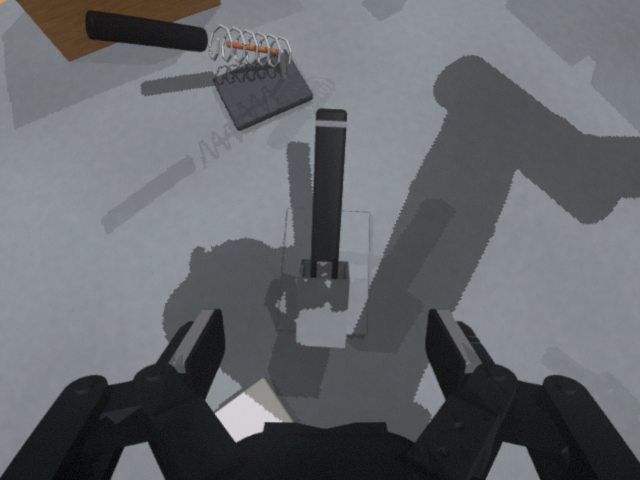

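```bash
cat >> h.py <<'E'
def tool(F): return np.stack([np.cross(-F[:,1],-F[:,2]),-F[:,1],-F[:,2]],1)
WO=np.array([554.6,-235.8,96.6]);SY=np.radians(-129)
E
python3 - <<'E'
from h import *
F=frame(SY);s=arm.read_state()
move(WO-F[:,2]*18.7,tool(F))
E
```

```text
linear [-2.6, 0.8, 148.6] rot [-0.0302, 0.0013, 0.0407] deg 2.9
```

Call:
arm_command(rows=[{"grip":1,"linear":[-2.6,0.8,55],"rot":[-0.03,0.001,0.041]},{"grip":1,"linear":[-2.6,0.8,105],"rot":[-0.03,0.001,0.041]},{"grip":1,"linear":[-2.6,0.8,148.5],"rot":[-0.03,0.001,0.041]},{"grip":1,"linear":[-2.6,0.8,148.5],"rot":[-0.03,0.001,0.041]},{"grip":0.5,"linear":[-2.6,0.8,148.5],"rot":[-0.03,0.001,0.041]},{"grip":0,"linear":[-2.6,0.8,148.5],"rot":[-0.03,0.001,0.041]},{"grip":0,"linear":[-2.6,0.8,148.5],"rot":[-0.03,0.001,0.041]},{"grip":0,"linear":[-2.6,0.8,148.5],"rot":[-0.03,0.001,0.041]}])

```text
clock: 6.42
position: [549.3, -242.6, 81.1]
ee_rot: [-0.412, 0.86, -0.13, -0.271]
contact_force: [0.9, 1.4, 4.5]
gripper_width: 21.1
grasp_force: 59.6
```

Run:
```python
from h import *
np.set_printoptions(precision=3,suppress=True)
s=arm.read_state();print(s['clock'],s['joints'],s['position'],R.from_quat(s['ee_rot']).as_matrix(),s['contact_force'],s['wrist_torque'],s['gripper_width'],s['grasp_force'])
```

```text
6.425 [ 0.048  0.635 -0.287  0.494 -1.134 -1.049] [ 549.324 -242.589   81.112] [[-0.514 -0.779 -0.359]
 [-0.638  0.627 -0.447]
 [ 0.574 -0.001 -0.819]] [0.93  1.37  4.484] [ 0.909 -0.454 -0.136] 21.149992994440442 59.593831300735474
```

Run:
```python
from h import *
s=arm.read_state();F=frame(np.radians(-111));L=np.array([563,183,75.])
p=L+F[:,0]*150-F[:,2]*18.7;print(p)
move(p,tool(F),s)
R0=R.from_quat(s['ee_rot']).as_matrix();move(np.array(s['position'])+R0[:,0]*80,R0,s);print(R0.T@[0,0,1])
```

```text
[515.12251284  58.27488174 145.71832222]
linear [-137.2, 215.3, -175.2] rot [0.178, -0.0003, -0.2553] deg 17.8
linear [80.0, 0.0, -0.0] rot [-0.0, 0.0, -0.0] deg 0.0
[ 5.73728875e-01 -6.42869135e-04 -8.19045032e-01]
```

Call:
arm_command(rows=[{"grip":0,"linear":[30,0,-1],"rot":[0,0,0]},{"grip":0,"linear":[65,0,-2],"rot":[0,0,0]},{"grip":0,"linear":[90,0,-10],"rot":[0,0,0]},{"grip":0,"linear":[110,0,-40],"rot":[0,0,0]}])

```text
clock: 6.92
position: [504.0, -296.3, 176.5]
ee_rot: [-0.411, 0.86, -0.128, -0.273]
contact_force: [-0.2, -0.7, -2.6]
gripper_width: 20.9
grasp_force: 58.8
```

Call:
arm_command(rows=[{"grip":0,"linear":[-28,31,-50],"rot":[0,0,0]},{"grip":0,"linear":[-65,62,-75],"rot":[0.03,0,-0.04]},{"grip":0,"linear":[-105,93,-95],"rot":[0.06,0,-0.08]},{"grip":0,"linear":[-142,124,-115],"rot":[0.09,0,-0.13]},{"grip":0,"linear":[-180,155,-130],"rot":[0.12,0,-0.17]},{"grip":0,"linear":[-215,188,-135],"rot":[0.15,0,-0.21]},{"grip":0,"linear":[-247,215,-135],"rot":[0.178,0,-0.255]},{"grip":0,"linear":[-247,215,-135],"rot":[0.178,0,-0.255]},{"grip":0,"linear":[-247,215,-135],"rot":[0.178,0,-0.255]}])

```text
clock: 8.05
position: [514.8, 57.2, 145.5]
ee_rot: [-0.54, 0.786, -0.17, -0.248]
contact_force: [0.3, -0.6, -1.4]
gripper_width: 21.0
grasp_force: 58.9
```

Run:
```python
from h import *
np.set_printoptions(precision=3,suppress=True)
s=arm.read_state();print(s['clock'],s['joints'],s['position'],R.from_quat(s['ee_rot']).as_matrix(),s['contact_force'])
w=wrist();save(w,'w2')
for q,z in (('label_frame',75),('box',0),('nose_tip',100),('wand',160)):
    for r in models.tip_of(w,q)[:2]: print(q,np.round(r['pixel'],1),round(r['score'],2),plane(w,r['pixel'],z))
print(proj(w,[[563,183,75],s['position']]))
```

```text
8.05 [ 0.606  0.494 -0.316  0.34  -1.302 -1.156] [514.756  57.182 145.467] [[-0.294 -0.933 -0.208]
 [-0.764  0.36  -0.535]
 [ 0.574  0.001 -0.819]] [ 0.279 -0.643 -1.416]
wand [324.9 328.3] 0.56 [517.727  64.571 160.   ]
[[325.093 558.834]
 [325.049 311.583]]
```

View pics/w2.png

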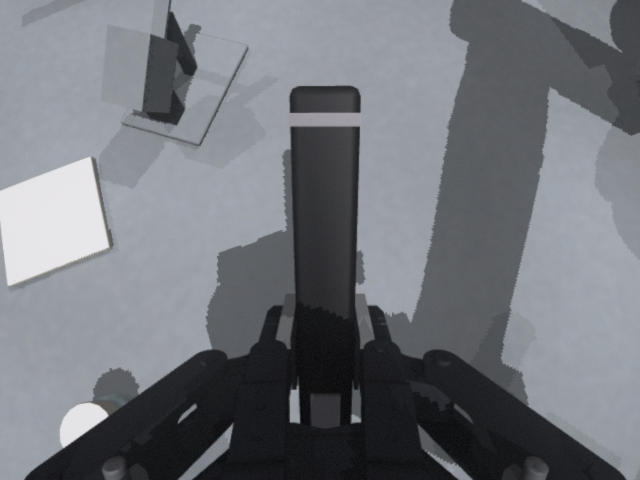

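Run:
```python
import cv2,numpy as np
a=cv2.imread('pics/top.png')[180:290,160:285];b=cv2.imread('pics/side.png')[270:375,235:345]
a=cv2.resize(a,(480,422),interpolation=cv2.INTER_CUBIC)
b=cv2.resize(b,(320,305),interpolation=cv2.INTER_CUBIC)
a=cv2.resize(cv2.imread('pics/top.png')[185:285,165:280],(460,400),interpolation=cv2.INTER_CUBIC)
b=cv2.resize(cv2.imread('pics/side.png')[275:375,240:345],(340,324),interpolation=cv2.INTER_CUBIC)
c=np.zeros((400,800,3),np.uint8);c[:,:460]=a;c[:324,460:]=b;cv2.imwrite('pics/c1.png',c)
```

```text
(no output)
```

View pics/c1.png

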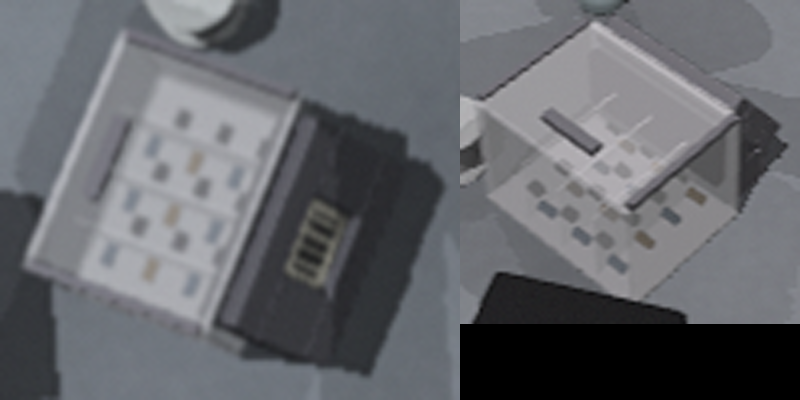

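Run:
```python
from h import *
np.set_printoptions(precision=1,suppress=True)
p=imaging.get_image('top')
c=[plane(p,q,114) for q in((196.75,193.75),(240,209.25),(218,267.5),(171.75,251.25))]
print(np.array(c))
for i,j in((1,2),(0,3),(0,1),(3,2)):
    d=c[j]-c[i];print(np.linalg.norm(d),np.degrees(np.arctan2(d[1],d[0])))
y=np.radians(-110)
for k in range(60): pass
for q in((288,283),(347,203),(314,242)): print(plane(p,(165+q[0]/4,185+q[1]/4),70))
w=wrist();s=arm.read_state();Rt=R.from_quat(s['ee_rot']).as_matrix()
O=s['position']-Rt[:,2]*18.7
print(proj(w,[O+Rt[:,0]*90-Rt[:,2]*11,O+Rt[:,0]*90+Rt[:,2]*11,O+Rt[:,0]*90]))
```

```text
[[676.6 294.1 114. ]
 [639.8 191.7 114. ]
 [505.  237.4 114. ]
 [541.4 345.6 114. ]]
142.33679865514918 161.27083113921609
144.62478052820802 159.13635752805493
108.80934977409186 -109.72415590269033
114.17987911023647 -108.57954628913681
[538.4 202.1  70. ]
[586.1 168.7  70. ]
[562.8 187.5  70. ]
[[325.7  93.4]
 [325.5  97.6]
 [325.6  95.7]]
```

```bash
cat >> h.py <<'E'
L=np.array([561.5,182.1,75.]);LF=frame(np.radians(-109.5))
E
python3 - <<'E'
from h import *
move(L+LF[:,0]*100-LF[:,2]*18.7,tool(LF))
E
```

```text
linear [-49.9, -1.1, -0.6] rot [0.0178, -0.0003, -0.0229] deg 1.7
```

Call:
arm_command(rows=[{"grip":0,"linear":[-20,-1.1,-0.6],"rot":[0.018,0,-0.023]},{"grip":0,"linear":[-40,-1.1,-0.6],"rot":[0.018,0,-0.023]},{"grip":0,"linear":[-50,-1.1,-0.6],"rot":[0.018,0,-0.023]},{"grip":0,"linear":[-50,-1.1,-0.6],"rot":[0.018,0,-0.023]},{"grip":0,"linear":[-50,-1.1,-0.6],"rot":[0.018,0,-0.023]}])

```text
clock: 9.02
position: [530.4, 95.5, 116.7]
ee_rot: [-0.551, 0.778, -0.174, -0.246]
contact_force: [-0.2, 0.4, -1.3]
gripper_width: 21.1
grasp_force: 58.9
```

```bash
cat > f.py <<'E'
from h import *
import sys
np.set_printoptions(precision=2,suppress=True)
f=[]
for i in range(5):
    s=arm.read_state();f.append(LF.T@s['contact_force'])
    if len(sys.argv)>1: imaging.get_image('top')
    else: break
Rt=R.from_quat(s['ee_rot']).as_matrix();O=s['position']-Rt[:,2]*18.7
print(s['clock'],'force L axes',np.mean(f,0),'nose in L',LF.T@(O-Rt[:,0]*90-L),s['gripper_width'],LF.T@s['wrist_torque'])
E
python3 f.py 1
python3 - <<'E'
from h import *
p=imaging.get_image('side');save(p,'s2')
p=imaging.get_image('top');a=p['frame'][185:285,165:330];cv2.imwrite('pics/t2.png',cv2.cvtColor(cv2.resize(a,(792,480),interpolation=cv2.INTER_CUBIC),cv2.COLOR_RGB2BGR))
E
```

```text
9.225 force L axes [-0.82  0.05 -0.83] nose in L [ 9.63 -0.39  0.28] 20.796770146762732 [-0.03  1.31  0.01]
```

View pics/t2.png

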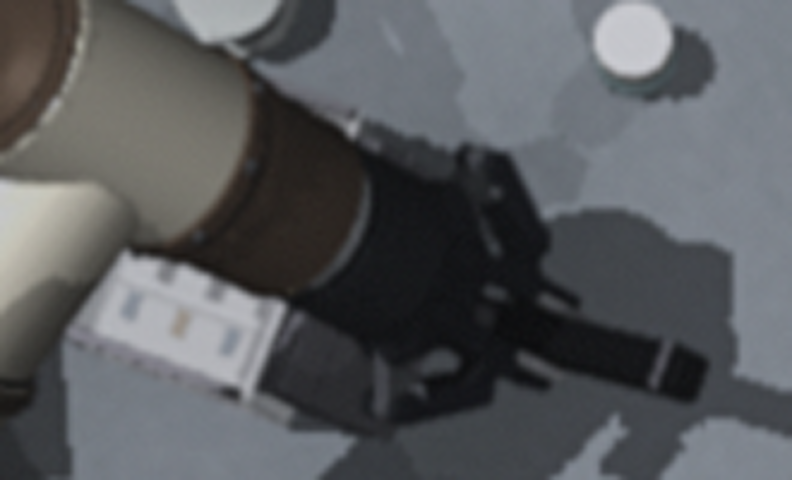

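Call:
arm_command(rows=[{"grip":0,"linear":[-3,0,0],"rot":[0,0,0]},{"grip":0,"linear":[-6,0,0],"rot":[0,0,0]},{"grip":0,"linear":[-6,0,0],"rot":[0,0,0]},{"grip":0,"linear":[-6,0,0],"rot":[0,0,0]}])

```text
clock: 9.88
position: [532.1, 100.3, 113.2]
ee_rot: [-0.551, 0.778, -0.174, -0.246]
contact_force: [0.1, 0.3, -1.2]
gripper_width: 21.0
grasp_force: 58.9
```

```bash
python3 f.py
```

```text
9.875 force L axes [-0.9  -0.03 -0.81] nose in L [ 3.12 -0.58  0.01] 20.978365140671567 [-0.02  1.35 -0.03]
```

Call:
arm_command(rows=[{"grip":0,"linear":[-3,0,0],"rot":[0,0,0]},{"grip":0,"linear":[-3,0,0],"rot":[0,0,0]},{"grip":0,"linear":[-3,0,0],"rot":[0,0,0]}])

```text
clock: 10.25
position: [532.9, 102.5, 111.5]
ee_rot: [-0.551, 0.778, -0.174, -0.246]
contact_force: [-0.4, 0.5, -0.9]
gripper_width: 21.3
grasp_force: 58.9
```

```bash
python3 f.py
```

```text
10.25 force L axes [-0.75 -0.56 -0.55] nose in L [ 0.19 -0.52  0.04] 21.251569984071345 [-0.    1.47  0.01]
```

Call:
arm_command(rows=[{"grip":0,"linear":[-3,0,0],"rot":[0,0,0]},{"grip":0,"linear":[-3,0,0],"rot":[0,0,0]},{"grip":0,"linear":[-3,0,0],"rot":[0,0,0]}])

```text
clock: 10.62
position: [533.7, 104.9, 109.8]
ee_rot: [-0.551, 0.778, -0.174, -0.246]
contact_force: [0.1, 0.3, -1.2]
gripper_width: 21.1
grasp_force: 58.9
```

```bash
python3 f.py
```

```text
10.625 force L axes [-0.95 -0.05 -0.75] nose in L [-2.83 -0.55  0.05] 21.07024224382602 [-0.    1.35  0.02]
```

Call:
arm_command(rows=[{"grip":0,"linear":[-2.5,0,0],"rot":[0,0,0]},{"grip":0,"linear":[-2.5,0,0],"rot":[0,0,0]},{"grip":0,"linear":[-2.5,0,0],"rot":[0,0,0]}])

```text
clock: 11.0
position: [534.4, 106.8, 108.4]
ee_rot: [-0.551, 0.778, -0.174, -0.246]
contact_force: [-0.4, -0.2, -0.9]
gripper_width: 21.5
grasp_force: 58.9
```

```bash
python3 f.py
```

```text
11.0 force L axes [-0.25 -0.26 -0.95] nose in L [-5.31 -0.54  0.04] 21.489459416762354 [-0.02  1.35  0.  ]
```

Call:
arm_command(rows=[{"grip":0,"linear":[-2.5,0,0],"rot":[0,0,0]},{"grip":0,"linear":[-2.5,0,0],"rot":[0,0,0]},{"grip":0,"linear":[-2.5,0,0],"rot":[0,0,0]}])

```text
clock: 11.38
position: [535.1, 108.7, 106.9]
ee_rot: [-0.551, 0.778, -0.174, -0.246]
contact_force: [0.3, 0.5, -0.7]
gripper_width: 21.0
grasp_force: 58.9
```

```bash
python3 f.py
```

```text
11.375 force L axes [-0.89  0.1  -0.27] nose in L [-7.82 -0.55  0.03] 21.043977507767526 [0.06 1.35 0.02]
```

Call:
arm_command(rows=[{"grip":0,"linear":[-2.5,0,0],"rot":[0,0,0]},{"grip":0,"linear":[-2.5,0,0],"rot":[0,0,0]},{"grip":0,"linear":[-2.5,0,0],"rot":[0,0,0]}])

```text
clock: 11.75
position: [535.7, 110.6, 105.5]
ee_rot: [-0.551, 0.778, -0.174, -0.246]
contact_force: [0.4, 1.3, -1.0]
gripper_width: 20.9
grasp_force: 58.9
```

```bash
python3 f.py
```

```text
11.75 force L axes [-1.69 -0.09 -0.05] nose in L [-10.31  -0.56   0.02] 20.925318701463212 [0.02 1.45 0.01]
```

Call:
arm_command(rows=[{"grip":0,"linear":[-2.5,0,0],"rot":[0,0,0]},{"grip":0,"linear":[-2.5,0,0],"rot":[0,0,0]},{"grip":0,"linear":[-2.5,0,0],"rot":[0,0,0]}])

```text
clock: 12.12
position: [536.3, 112.3, 104.3]
ee_rot: [-0.551, 0.778, -0.174, -0.246]
contact_force: [-1.0, -2.0, 0.0]
gripper_width: 21.0
grasp_force: 58.9
```

```bash
python3 f.py
```

```text
12.125 force L axes [ 1.8  -0.28 -1.22] nose in L [-12.47  -0.55  -0.  ] 21.03748975563389 [0.04 0.83 0.  ]
```

Call:
arm_command(rows=[{"grip":0,"linear":[-2.5,0,0],"rot":[0,0,0]},{"grip":0,"linear":[-2.5,0,0],"rot":[0,0,0]},{"grip":0,"linear":[-2.5,0,0],"rot":[0,0,0]}])

```text
clock: 12.5
position: [537.0, 114.3, 102.8]
ee_rot: [-0.551, 0.778, -0.174, -0.246]
contact_force: [-0.0, -2.6, 0.9]
gripper_width: 21.4
grasp_force: 59.0
```

```bash
python3 f.py 1
```

```text
12.7 force L axes [ 3.14  0.09 -0.11] nose in L [-15.1   -0.58  -0.03] 20.87730191553926 [-0.01  0.34 -0.06]
```

Call:
arm_command(rows=[{"grip":0,"linear":[0,0,0],"rot":[0,0,0]},{"grip":0,"linear":[0,0,0],"rot":[0,0,0]},{"grip":0,"linear":[0,0,0],"rot":[0,0,0]},{"grip":0,"linear":[0,0,0],"rot":[0,0,0]},{"grip":0,"linear":[0,0,0],"rot":[0,0,0]},{"grip":0,"linear":[0,0,0],"rot":[0,0,0]},{"grip":0,"linear":[0,0,0],"rot":[0,0,0]},{"grip":0,"linear":[0,0,0],"rot":[0,0,0]},{"grip":0,"linear":[0,0,0],"rot":[0,0,0]},{"grip":0,"linear":[0,0,0],"rot":[0,0,0]}])

```text
clock: 14.0
position: [537.1, 114.5, 102.6]
ee_rot: [-0.551, 0.778, -0.174, -0.246]
contact_force: [-0.7, -2.3, 1.3]
gripper_width: 20.6
grasp_force: 59.0
```

Call:
arm_command(rows=[{"grip":0,"linear":[0,0,0],"rot":[0,0,0]},{"grip":0,"linear":[0,0,0],"rot":[0,0,0]},{"grip":0,"linear":[0,0,0],"rot":[0,0,0]},{"grip":0,"linear":[0,0,0],"rot":[0,0,0]},{"grip":0,"linear":[0,0,0],"rot":[0,0,0]},{"grip":0,"linear":[0,0,0],"rot":[0,0,0]},{"grip":0,"linear":[0,0,0],"rot":[0,0,0]},{"grip":0,"linear":[0,0,0],"rot":[0,0,0]}])

```text
clock: 15.0
position: [537.1, 114.5, 102.6]
ee_rot: [-0.551, 0.778, -0.174, -0.246]
contact_force: [-1.4, -3.2, 0.6]
gripper_width: 20.9
grasp_force: 59.0
```

```bash
python3 f.py 1
```

```text
15.2 force L axes [ 3.53 -0.21 -0.87] nose in L [-15.29  -0.53   0.07] 21.151628744343867 [-0.06  0.32  0.02]
```

Call:
arm_command(rows=[{"grip":0,"linear":[30,0,0],"rot":[0,0,0]},{"grip":0,"linear":[75,0,0],"rot":[0,0,0]},{"grip":0,"linear":[110,0,0],"rot":[0,0,-0.15]},{"grip":0,"linear":[120,0,0],"rot":[0,0,-0.33]},{"grip":0,"linear":[120,0,0],"rot":[0,0,-0.5]},{"grip":0,"linear":[120,0,0],"rot":[0,0,-0.68]},{"grip":0,"linear":[120,0,0],"rot":[0,0,-0.85]},{"grip":0,"linear":[120,0,0],"rot":[0,0,-1.0]}])

```text
clock: 16.25
position: [505.4, 23.0, 170.9]
ee_rot: [0.858, -0.417, 0.035, 0.297]
contact_force: [-0.5, -0.8, -1.9]
gripper_width: 21.2
grasp_force: 58.9
```

Run:
```python
from h import *
np.set_printoptions(precision=3,suppress=True)
s=arm.read_state();print(s['joints'],s['position'])
```

```text
[ 0.57   0.427 -0.366  0.374 -1.299 -0.102] [505.36   23.031 170.938]
```

Call:
arm_command(rows=[{"grip":0,"linear":[0,0,0],"rot":[0,0,-0.18]},{"grip":0,"linear":[0,0,0],"rot":[0,0,-0.36]},{"grip":0,"linear":[0,0,0],"rot":[0,0,-0.54]},{"grip":0,"linear":[0,0,0],"rot":[0,0,-0.72]},{"grip":0,"linear":[0,0,0],"rot":[0,0,-0.9]},{"grip":0,"linear":[0,0,0],"rot":[0,0,-1.08]},{"grip":0,"linear":[0,0,0],"rot":[0,0,-1.26]},{"grip":0,"linear":[0,0,0],"rot":[0,0,-1.44]},{"grip":0,"linear":[0,0,0],"rot":[0,0,-1.5]},{"grip":0,"linear":[0,0,0],"rot":[0,0,-1.5]}])

```text
clock: 17.5
position: [505.1, 22.7, 171.1]
ee_rot: [0.913, 0.278, -0.177, 0.242]
contact_force: [0.3, 0.0, -0.8]
gripper_width: 21.2
grasp_force: 58.9
```

Run:
```python
from h import *
np.set_printoptions(precision=3,suppress=True)
s=arm.read_state();print(s['clock'],s['joints'],s['position'])
w=wrist()
print(proj(w,[L]))
for r in models.tip_of(w,'label_frame'): print(np.round(r['pixel'],1),r['score'],plane(w,r['pixel'],75))
f=w['frame'].copy()
for y,z in((-25,-20),(25,-20),(25,20),(-25,20)):
    q=proj(w,[L+LF@[0,y,z]])[0];cv2.circle(f,(int(q[0]),int(q[1])),2,(255,0,0),-1)
w['frame']=f;save(w,'w3')
```

```text
17.5 [ 0.57   0.427 -0.366  0.374 -1.3    1.393] [505.128  22.745 171.084]
[[-29.509 -91.713]]
```

View pics/w3.png

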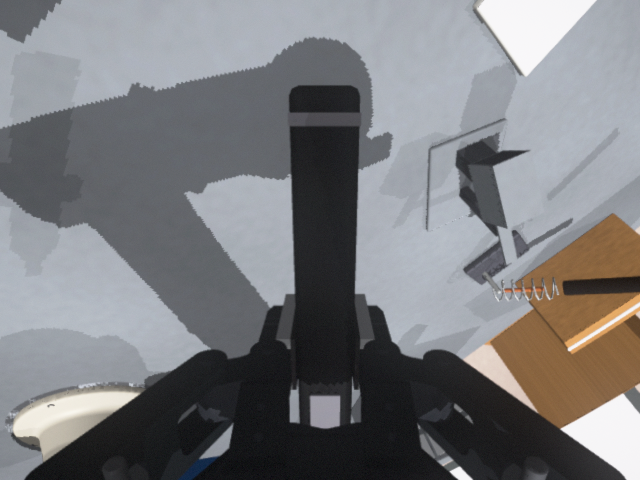

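Run:
```python
from h import *
s=arm.read_state();w=wrist();T=np.array(w['T_tool_cam'])
R0=R.from_quat(s['ee_rot']).as_matrix()
for a in (25,40):
  for rz in (0,-.35):
    Rn=R.from_rotvec(np.radians(a)*LF[:,1]).as_matrix()@R0@R.from_rotvec([0,0,rz]).as_matrix()
    p=np.array(s['position'])+[0,-30,90]
    M=np.eye(4);M[:3,:3]=Rn;M[:3,3]=p;w['E']=np.linalg.inv(M@T)
    print(a,rz,Rn[:,2],Rn[:,0],proj(w,[L+LF@[0,y,z] for y,z in((0,0),(-25,-20),(25,20))]).round().tolist());move(p,Rn,s)
```

```text
25 0 [-0.05636036 -0.16342839 -0.98494399] [ 0.8272768   0.54465473 -0.13771104] [[128.0, -9.0], [125.0, 29.0], [133.0, -54.0]]
linear [-53.9, 52.8, -57.5] rot [0.2609, 0.3497, 0.0006] deg 25.0
25 -0.35 [-0.05636036 -0.16342839 -0.98494399] [ 0.58545499  0.79369561 -0.16519604] [[218.0, -73.0], [197.0, -38.0], [242.0, -113.0]]
linear [-53.9, 52.8, -57.5] rot [0.197, 0.3918, -0.3438] deg 31.9
40 0 [ 0.03070067  0.08242438 -0.99612433] [0.83019376 0.55289197 0.07133576] [[194.0, 55.0], [189.0, 86.0], [200.0, 19.0]]
linear [-53.9, 52.8, -57.5] rot [0.4175, 0.5595, 0.001] deg 40.0
40 -0.35 [ 0.03070067  0.08242438 -0.99612433] [0.58899451 0.80369092 0.08465435] [[253.0, 14.0], [235.0, 42.0], [274.0, -17.0]]
linear [-53.9, 52.8, -57.5] rot [0.3152, 0.6268, -0.3346] deg 44.5
```

Call:
arm_command(rows=[{"grip":0,"linear":[-14,13,-14],"rot":[0.1,0.14,0]},{"grip":0,"linear":[-28,27,-29],"rot":[0.2,0.27,0]},{"grip":0,"linear":[-42,40,-44],"rot":[0.3,0.41,0]},{"grip":0,"linear":[-54,53,-58],"rot":[0.4,0.54,0]},{"grip":0,"linear":[-54,53,-58],"rot":[0.418,0.56,0]},{"grip":0,"linear":[-54,53,-58],"rot":[0.418,0.56,0]}])

```text
clock: 18.4
position: [504.1, -8.4, 261.3]
ee_rot: [0.956, 0.29, 0.025, -0.035]
contact_force: [-0.4, -0.1, -1.7]
gripper_width: 21.2
grasp_force: 59.1
```

Run:
```python
from h import *
np.set_printoptions(precision=3,suppress=True)
s=arm.read_state();print(s['clock'],s['joints'],s['position'])
w=wrist()
print(proj(w,[L]))
for r in models.tip_of(w,'label_frame'): print(np.round(r['pixel'],1),r['score'],plane(w,r['pixel'],75))
f=w['frame'].copy()
for y,z in((-25,-20),(25,-20),(25,20),(-25,20)):
    q=proj(w,[L+LF@[0,y,z]])[0]*[1,1];cv2.circle(f,(int(q[0]),int(q[1])),1,(255,0,0),-1)
w['frame']=cv2.resize(f[0:200,80:340],(780,600),interpolation=cv2.INTER_CUBIC);save(w,'w4')
```

```text
18.4 [ 0.261  0.144 -0.22  -0.078 -1.161  1.929] [504.123  -8.421 261.328]
[[193.301  52.136]]
[194.6  52. ] 0.78 [562.225 181.139  75.   ]
```

View pics/w4.png

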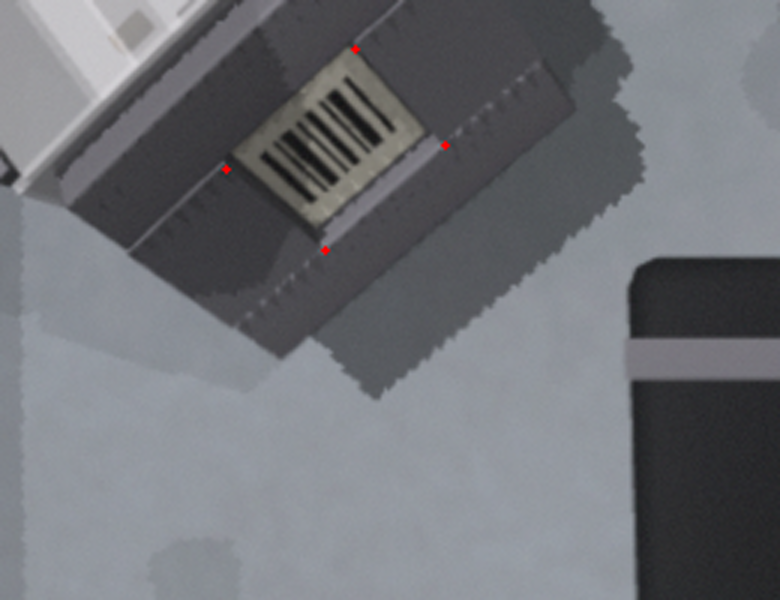

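```bash
cat >> h.py <<'E'
SF=frame(SY);S=WO-90*SF[:,0];RI=tool(SF)@np.diag([-1,-1,1.])
def tgt(s_,up=0,y=0): return S+SF@[s_,y,up-18.7]
E
python3 - <<'E'
from h import *
print(S,tgt(205,80));move(tgt(205,80),RI)
E
```

```text
[ 600.99581764 -178.50593673   44.97812073] [ 517.44350843 -281.68444579  212.7753105 ]
linear [-144.0, 236.9, 25.7] rot [-0.1331, -0.6794, -0.2775] deg 42.7
```

Call:
arm_command(rows=[{"grip":0,"linear":[-29,47,0],"rot":[-0.03,-0.13,-0.055]},{"grip":0,"linear":[-58,95,2],"rot":[-0.053,-0.27,-0.11]},{"grip":0,"linear":[-87,142,8],"rot":[-0.08,-0.41,-0.165]},{"grip":0,"linear":[-116,190,16],"rot":[-0.107,-0.54,-0.22]},{"grip":0,"linear":[-144,237,25.7],"rot":[-0.133,-0.679,-0.277]},{"grip":0,"linear":[-144,237,25.7],"rot":[-0.133,-0.679,-0.277]},{"grip":0,"linear":[-144,237,25.7],"rot":[-0.133,-0.679,-0.277]}])

```text
clock: 19.38
position: [518.8, -281.1, 213.3]
ee_rot: [0.861, 0.411, -0.27, 0.129]
contact_force: [0.1, 0.4, -0.9]
gripper_width: 21.2
grasp_force: 59.3
```

Run:
```python
from h import *
np.set_printoptions(precision=3,suppress=True)
s=arm.read_state();print(s['clock'],s['joints'],s['position'])
w=wrist()
for q,z in (('sleeve',45),('sleeve_mouth',77.7),('handle_end',150)):
    for r in models.tip_of(w,q)[:2]: print(q,np.round(r['pixel'],1),round(r['score'],2),plane(w,r['pixel'],z))
Rt=R.from_quat(s['ee_rot']).as_matrix();O=s['position']-Rt[:,2]*18.7
f=w['frame'].copy()
for v in [S+SF@[57,y,z] for y,z in((-17,-11),(17,-11),(17,23),(-17,23),(0,0))]+[S+SF@[113,y,-11] for y in(-7,7)]+[S+SF@[0,y,26] for y in(-17,17)]+[O+Rt@[92.5,y,z] for y in(-11,11) for z in (-11,11)]:
    q=proj(w,[v])[0].round(1);print(q);cv2.circle(f,(int(q[0]),int(q[1])),2,(255,0,0),-1)
w['frame']=f;save(w,'w5');move(tgt(205),RI)
```

```text
19.375 [-0.011  0.464 -0.216  0.48  -1.326  2.249] [ 518.826 -281.061  213.282]
sleeve [325.7 326.7] 0.63 [ 254.471 -610.48    45.   ]
handle_end [323.7  87.9] 0.6 [ 563.831 -225.185  150.   ]
[291.1  -4.8]
[354.9  -4.9]
[361.  -29.5]
[284.3 -29.5]
[322.9 -12.1]
[310.8 104.2]
[335.4 104.2]
[ 281.5 -175.6]
[ 363.5 -175.7]
[286.6  86.2]
[293.   91.4]
[361.6  86.2]
[355.6  91.4]
linear [-0.2, -1.0, 82.8] rot [0.0036, -0.006, -0.0023] deg 0.4
```

View pics/w5.png

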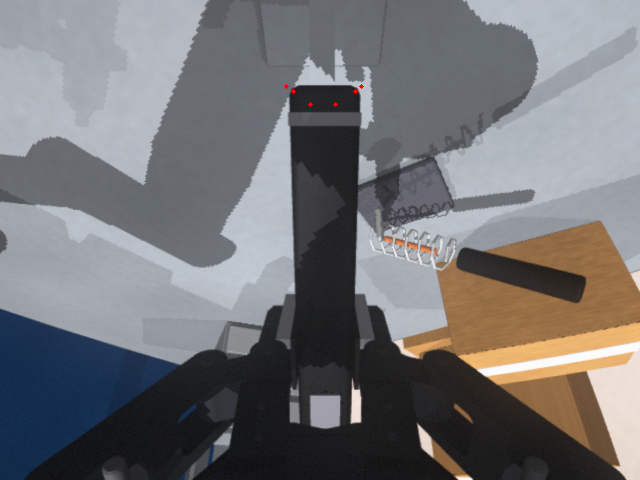

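Call:
arm_command(rows=[{"grip":0,"linear":[0,-1,40],"rot":[0.004,-0.006,-0.002]},{"grip":0,"linear":[0,-1,78.5],"rot":[0.004,-0.006,-0.002]},{"grip":0,"linear":[0,-1,78.5],"rot":[0.004,-0.006,-0.002]},{"grip":0,"linear":[15,-1,78.5],"rot":[0.004,-0.006,-0.002]},{"grip":0,"linear":[30,-1,78.5],"rot":[0.004,-0.006,-0.002]},{"grip":0,"linear":[45,-1,78.5],"rot":[0.004,-0.006,-0.002]},{"grip":0,"linear":[45,-1,78.5],"rot":[0.004,-0.006,-0.002]}])

```text
clock: 20.45
position: [513.5, -286.4, 123.1]
ee_rot: [0.86, 0.411, -0.273, 0.129]
contact_force: [-0.6, 0.2, -0.8]
gripper_width: 21.3
grasp_force: 59.5
```

```bash
cat > g.py <<'E'
from h import *
np.set_printoptions(precision=2,suppress=True)
s=arm.read_state();Rt=R.from_quat(s['ee_rot']).as_matrix();O=s['position']-Rt[:,2]*18.7
print(s['clock'],'F',SF.T@s['contact_force'],'handle_end in S',SF.T@(O+Rt[:,0]*92.5-S),'q',s['joints'])
E
python3 g.py
```

```text
20.45 F [-0.28 -0.65 -0.76] handle_end in S [66.02 -0.28  2.75] q [-0.02  0.55 -0.33  0.52 -1.15  2.16]
```

Call:
arm_command(rows=[{"grip":0,"linear":[5,0,0],"rot":[0,0,0]},{"grip":0,"linear":[10,0,0],"rot":[0,0,0]},{"grip":0,"linear":[15,0,0],"rot":[0,0,0]},{"grip":0,"linear":[15,0,0],"rot":[0,0,0]}])

```text
clock: 20.95
position: [520.4, -277.9, 115.1]
ee_rot: [0.861, 0.41, -0.273, 0.128]
contact_force: [0.1, -0.6, -0.9]
gripper_width: 21.0
grasp_force: 59.5
```

```bash
python3 g.py
```

```text
20.95 F [-0.2   0.47 -1.02] handle_end in S [52.53 -0.04  2.49] q [-0.01  0.57 -0.32  0.51 -1.15  2.14]
```

Call:
arm_command(rows=[{"grip":0,"linear":[8,0,0],"rot":[0,0,0]},{"grip":0,"linear":[16,0,0],"rot":[0,0,0]},{"grip":0,"linear":[24,0,0],"rot":[0,0,0]},{"grip":0,"linear":[32,0,0],"rot":[0,0,0]},{"grip":0,"linear":[40,0,0],"rot":[0,0,0]},{"grip":0,"linear":[44,0,0],"rot":[0,0,0]},{"grip":0,"linear":[44,0,0],"rot":[0,0,0]}])

```text
clock: 21.82
position: [543.1, -249.9, 89.8]
ee_rot: [0.861, 0.41, -0.273, 0.129]
contact_force: [-0.6, -0.1, -0.4]
gripper_width: 20.8
grasp_force: 59.5
```

```bash
python3 g.py
```

```text
21.825 F [ 0.14 -0.35 -0.6 ] handle_end in S [ 8.44 -0.06  2.45] q [ 0.04  0.62 -0.29  0.49 -1.14  2.1 ]
```

Feel for the stop with small steps, and lower onto the floor.

Call:
arm_command(rows=[{"grip":0,"linear":[2,0,1],"rot":[0,0,0]},{"grip":0,"linear":[4,0,1.5],"rot":[0,0,0]},{"grip":0,"linear":[6,0,2],"rot":[0,0,0]},{"grip":0,"linear":[6,0,2],"rot":[0,0,0]}])

```text
clock: 22.32
position: [545.8, -247.2, 85.5]
ee_rot: [0.861, 0.41, -0.273, 0.129]
contact_force: [0.4, 0.6, 1.4]
gripper_width: 21.4
grasp_force: 59.7
```

```bash
python3 g.py
```

```text
22.325 F [ 0.21 -0.06  1.61] handle_end in S [2.89 0.37 1.13] q [ 0.04  0.63 -0.29  0.49 -1.14  2.1 ]
```

Call:
arm_command(rows=[{"grip":0,"linear":[2,0,0],"rot":[0,0,0]},{"grip":0,"linear":[2,0,0],"rot":[0,0,0]},{"grip":0,"linear":[2,0,0],"rot":[0,0,0]}])

```text
clock: 22.7
position: [546.4, -246.3, 84.7]
ee_rot: [0.861, 0.41, -0.273, 0.129]
contact_force: [-0.1, -0.9, 5.0]
gripper_width: 21.0
grasp_force: 59.9
```

```bash
python3 g.py
```

```text
22.7 F [3.54 0.5  3.67] handle_end in S [1.58 0.36 1.02] q [ 0.04  0.63 -0.29  0.49 -1.14  2.1 ]
```

Call:
arm_command(rows=[{"grip":0.4,"linear":[0,0,0],"rot":[0,0,0]},{"grip":0.8,"linear":[0,0,0],"rot":[0,0,0]},{"grip":1,"linear":[0,0,0],"rot":[0,0,0]},{"grip":1,"linear":[0,0,0],"rot":[0,0,0]},{"grip":1,"linear":[0,0,0],"rot":[0,0,0]},{"grip":1,"linear":[0,0,-25],"rot":[0,0,0]},{"grip":1,"linear":[0,0,-70],"rot":[0,0,0]},{"grip":1,"linear":[0,0,-130],"rot":[0,0,0]},{"grip":1,"linear":[-40,0,-160],"rot":[0,0,0]},{"grip":1,"linear":[-40,0,-160],"rot":[0,0,0]}])

```text
clock: 23.95
position: [585.6, -200.2, 242.0]
ee_rot: [0.862, 0.41, -0.269, 0.13]
contact_force: [-0.4, 0.1, 0.1]
gripper_width: 85.3
grasp_force: 0.0
```

Run:
```python
from h import *
np.set_printoptions(precision=1,suppress=True)
s=arm.read_state();print(s['clock'],s['gripper_width'])
w=wrist();f=w['frame'].copy()
for r in models.tip_of(w,'nose_tip')[:2]+models.tip_of(w,'wand')[:2]: print(r)
for v in (S,S+SF@[57,0,0],S+SF@[90,0,0],S+SF@[180,0,0]):
    q=proj(w,[v])[0];print(q);cv2.circle(f,(int(q[0]),int(q[1])),2,(255,0,0),-1)
w['frame']=f;save(w,'w6')
```

```text
23.95 85.33499185434576
{'pixel': [322.8, 271.0], 'score': 0.76}
{'pixel': [323.5, 172.9], 'score': 0.72}
{'pixel': [321.2, 49.6], 'score': 0.51}
[321.2  46. ]
[321.6 126.1]
[321.8 168.9]
[322.4 272.3]
```

View pics/w6.png

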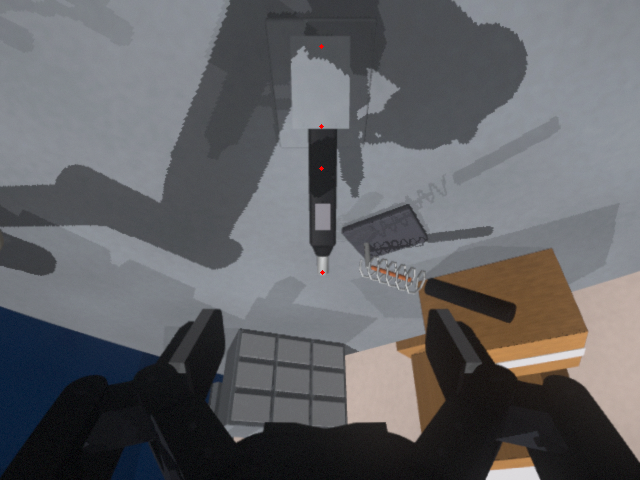

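The wand is home: its nose tip shows at (323,271), against (322,272) predicted for a wand against the stop, and the nose points out. The gripper is clear, so I'm handing in.

```bash
python3 -c "
from bench import job
print(job.job_done())"
```

```text
the job is handed in; nothing more can be done
None
```

I pressed the wand on the middle of the label at about 4 N for over 2 s, turned it end for end and slid it handle-first back to the stop with its nose up and out; I handed the job in at about 24 s, and no verdict came back.

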